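Close the test fixture that holds the green board

TASK

Two identical board test fixtures stand on the bench with their levers up. Close the one that holds the large green circuit board: squeeze in the red release button in the side of its lever's grip, keep it squeezed while you swing the lever all the way down, then let go so that the button springs out and the lever is locked down. Leave the other fixture, with the small blue board, open.

Things in the scene. Friction and masses are not known exactly. Their poses are not given: they have to be found in the camera images.
- green_grip (a point): centre of the black grip (74 long, 24 wide, 26 mm deep) on the lever of the fixture with the green board (60 x 105 mm). Axes turn with the lever: x along it to the hinge pin, whose axis lies 185 mm away along +x, 55 mm above the bench; y level, out of the side with the red button; z out of its upper side. It comes down on an arc from 181 to 55 mm above the bench, in front of the base plate
- green_lever (a joint): hinge of that lever: 0 = up, 0.75 rad (43 deg) above level (starts within 0.02 of it); grows as it swings down; 0.75 rad = fully down, level, at its stop. It stays where it is left and takes about 2 N at the grip to move. With the button out a pin locks it, up or down, with about 0.05 rad of play. It may turn between the fingers
- green_button (a joint): red button (32 x 18 mm) centred on the grip's +y face, 9 mm proud of it: 0 = out, 0.008 m = fully in; frees the lever from 6 mm. Spring 3 N at first, 8 N fully in. Opposite face plain: fingers closing along y on the grip squeeze it in (33 mm across, 25 mm when in). Let go when fully down, it springs out and locks; let go part-way, it stays in until the lever is down
- blue_lever (a joint): lever of the other, identical fixture, which holds the small blue board (30 x 60 mm): 0 = up, 0.75 rad = down. To be left up

How it is judged:
On the way, in this order (a step that is already met when the one before it is completed fails the run):
1. the green fixture's release button is squeezed in while its lever is still up (value of joint green_button above 0.006 m and value of joint green_lever below 0.15 rad), for 0.05 s.
2. the lever is swung past half-way with the button still in (value of joint green_button above 0.005 m and value of joint green_lever above 0.38 rad), for 0.05 s.
At the end, for the whole second after the job is handed in: the green fixture's lever is down (0.68 rad or more of 0.75), its button has sprung out (less than 2 mm in) so that the lever is locked, and the blue fixture's lever is still up (less than 0.12 rad) (value of joint green_lever above 0.68 rad and value of joint green_button below 0.002 m and value of joint blue_lever below 0.12 rad); the robot touches nothing.
It fails at once if the other fixture's lever is swung down (value of joint blue_lever above 0.15 rad).
It also fails if it takes over 40 s, if anything falls off the work surface, if the arm or the gripper's body presses on something with over 40 N, if the wrist force passes 120 N, or if a joint passes its speed limit or range.

ROBOT

A 7-joint arm with a two-finger parallel gripper is mounted at the origin on a cart in front of the work surface, level with it; the furniture and walls round the work are solid. World frame = base frame: x ahead of the robot, y to its left, z up, the work surface at z = 0. Lengths are in m, angles in rad, forces in N, time in s.
With the tool pointing down it reaches from about 0.35 to 0.9 m from the base axis. Payload 8.1 kg.
Tool frame: the origin (TCP) lies midway between the tips of the shut fingers; the grasp point (between the pads) lies 19 mm behind it (arm.hold_point_z is the z of the grasp point in the tool frame, in m); z points along the fingers, y is the line along which they close (so a half turn about z gives the same grasp; the last joint's range is limited). The gripper opens to 92 mm and grips with 3 to 60 N. Pads are 19 mm wide; open, the fingers measure 130 mm over their backs; the gripper's body (75 mm by 190 mm) begins 47 mm behind the grasp point.
Start: joints at [1.097, 0.434, 0.025, 1.573, -0.012, 1.134, -0.075], TCP at [0.226, -0.583, 0.227] pointing down, gripper open.
Joint ranges: [-2.62, 2.62], [-0.44, 2.09], [-1.27, 1.32], [0.08, 2.57], [-1.32, 4.46], [0.12, 2], [-2.74, 2.74]. Speed limits (rad/s): [2.22, 2.22, 3.01, 3.01, 3.14, 3.14, 3.14].

INTERFACE

Orientations are given as a rotation vector (axis times angle).
In Python, from cell import arm, get_image, camera_params, job gives the robot as it stands.
- The arm moves only by the tool send_rows, never from a script. Its argument "deltas" is a list of rows, each a list of 3 entries, a list of its own where there are three numbers: the shift along the world's x, y, z in m, then the turn, a rotation vector about the world's x, y, z in rad, then the finger opening in m, from 0 to 0.0918. In form: [[[tx, ty, tz], [ax, ay, az], gripper], ...]. A call has exactly 10 rows; each row shifts and turns the commanded pose from where the row before left it; what a row does not reach is not made up. A row lasts 1/10 s, in which the tool goes at most 50 mm and 8.59 degrees, less where a joint would pass 70% of its speed; a pose out of reach is approached as far as the arm can. A call with a gripper value outside its range is refused whole. The fingers move at their own pace and stop on an object; "force" is the grip in N (left out, the last holds). Time passes only in rows, so rows that do not move let the fingers close, or fill a call up. It gives the time, the measured TCP pose, the force and the opening at its end, in the units of the state.
- arm.observe(): the state, without advancing time (a new reading comes with each control period).
- get_image(name): name is "scene" or "top" or "wrist"; returns the picture (384x512x3 uint8, red, green, blue); there is no depth.
- camera_params(name): a dict with "fov_y" (degrees; the focal length in pixels is half the picture's height over the tangent of half this angle, whatever the lens; pixels are square), "cx", "cy" (the principal point, pixels), "rvec" (rotation vector, rad) and "tvec" (3), from world to camera coordinates, as OpenCV has them. Camera axes: x right, y down, z forward; pixel columns grow to the right and rows downward; lengths in m; the calibration is good to about 2 mm. The wrist camera is an equidistant fisheye: a pixel r from the principal point sees the ray r / f radians off the axis. A picture is of the moment at which its call begins: read the wrist's pose just before it. camera_params takes no time and is no camera call; for the wrist camera it gives the pose at the moment of the call.
- job.sign_off(): hands the job in, once; it reports no verdict.
The state is a dict: "clock": time; "joints": joint angles; "dq": joint speeds; "joint_efforts": joint torques, N m; "position": TCP position; "ee_rot": TCP orientation; "force": force on the tool from outside, world axes, zero at the start; "ft_torque": the same for the moment, N m; "width": opening from 0.0 (shut) to 1.0 (fully open).
Only numpy, scipy, OpenCV 4.12 (cv2) and the standard library are available. Lean on these libraries where they do the work, as an engineer would, in place of code of your own. Each camera call takes 0.05 s, during which the arm holds its last target. There are 200 camera calls.

## Working session

There is one attempt and no reset: what is moved stays moved. The work goes in short steps, Python scripts to look and compute and a tool call to move; the robot and the scene stay as the last step left them, time stands still between calls to the robot, and variables do not carry over. Pictures are saved under pics/ and viewed, on a budget of 10 in all, crops included, one or two more only if the job needs it, and the job is handed in when it is done.

Besides the shell and the picture viewer there is one more tool, called by a JSON object that holds its "op" and its "data", one argument or row to a line. send_rows: Moves the arm, as the interface text tells. Its arguments: {"type":"object","properties":{"deltas":{"type":"array","items":{"type":"array"}},"force":{"type":"number"}},"required":["deltas"]}

```bash
mkdir -p pics; cat > h.py <<'E'
import numpy as np, cv2
from cell import arm,get_image,camera_params,job
def cam(n):
    p=camera_params(n); R=cv2.Rodrigues(np.array(p['rvec'],float))[0]; t=np.array(p['tvec'],float)
    f=192/np.tan(np.radians(p['fov_y'])/2); return R,t,f,p['cx'],p['cy']
def ray(n,uv,c=None):
    R,t,f,cx,cy=c or cam(n); d=np.array([uv[0]-cx,uv[1]-cy,f],float)
    if n=='wrist':
        r=np.hypot(d[0],d[1]); a=r/f; d=np.array([d[0]/r*np.sin(a),d[1]/r*np.sin(a),np.cos(a)]) if r>0 else np.array([0,0,1.])
    return -R.T@t, R.T@(d/np.linalg.norm(d))
def onz(n,uv,z,c=None):
    o,d=ray(n,uv,c); return o+d*(z-o[2])/d[2]
def tri(o1,d1,o2,d2):
    A=np.c_[d1,-d2]; s=np.linalg.lstsq(A,o2-o1,rcond=None)[0]; a=o1+d1*s[0]; b=o2+d2*s[1]; return (a+b)/2,np.linalg.norm(a-b)
def save(n,k):
    im=get_image(n); cv2.imwrite(f'pics/{k}.png',im[:,:,::-1]); return im
E
python3 - <<'E'
from h import *
for n in('scene','top'):
    im=save(n,n+'0'); np.save(n+'0.npy',im)
    c=cam(n); print(n,-c[0].T@c[1],c[2:])
    h=cv2.cvtColor(im,cv2.COLOR_RGB2HSV)
    for nm,lo,hi in(('red',(0,130,70),(8,255,255)),('red2',(172,130,70),(180,255,255)),('green',(40,90,30),(85,255,255)),('blue',(100,110,40),(130,255,255))):
        m=cv2.inRange(h,lo,hi); k,l,s,ce=cv2.connectedComponentsWithStats(m)
        for i in range(1,k):
            if s[i,4]>15: print(nm,s[i],ce[i].round(1))
s=arm.observe();print(s['position'],s['ee_rot'],arm.hold_point_z)
E
```

```text
scene [-0.05412846  0.39591514  0.94717649] (np.float64(489.8926625996845), 262.98855415862414, 184.45689639325718)
red [359 151  14   7  42] [366.9 153.4]
red [397 176  11   3  23] [402.3 177. ]
red [ 72 214  17  14 179] [ 79.9 220.7]
red [430 219   7  32  75] [432.3 233.7]
red [436 220  12  32  63] [442.9 236. ]
red [171 228  11   9  44] [177.5 231.1]
red [ 60 277  14  13  74] [ 66.4 282.8]
red [110 351   7   5  22] [113.  353.2]
green [449   4  42  28 206] [469.1  17. ]
green [498   4  14  12  63] [505.6   9.2]
green [441  21  10  12  65] [445.   26.4]
green [323 174  41  32 496] [343.4 189.3]
green [ 32 228  18  15 188] [ 40.1 235. ]
blue [503  14   9   5  19] [507.2  16.2]
blue [501  79  11  21  84] [505.7  88.3]
blue [495  84   6  14  28] [497.  90.]
blue [501  93  11  13  38] [506.3  98.8]
blue [274 127  18  13 178] [282.5 133.1]
blue [181 251  10   7  24] [186.3 254. ]
blue [164 258   9  12  34] [167.7 262.8]
top [ 0.45681096 -0.02444745  0.9823271 ] (np.float64(349.1101014364765), 258.0248026313238, 195.46583133500744)
red [121 128  14  14 147] [127.4 134.8]
red [103 173   6  13  34] [105.3 179. ]
red [161 210   4  10  26] [162.7 214. ]
red [362 214   9  13  64] [366.3 219.8]
red [381 278  25  33 174] [394.2 292.5]
green [ 91 127  14  13 145] [ 97.3 132.8]
green [361 194   7   9  26] [364.  197.2]
green [329 196  32  27 505] [344.5 210. ]
blue [327 111  19  18 256] [336.2 119.5]
blue [176 197  18  12  95] [185.6 202.1]
blue [456 273  25  23 232] [467.5 284.9]
[ 0.22625476 -0.58212975  0.22603327] [-3.08646358e+00 -5.78741959e-01  5.85394256e-04] -0.0188
```

View pics/scene0.png

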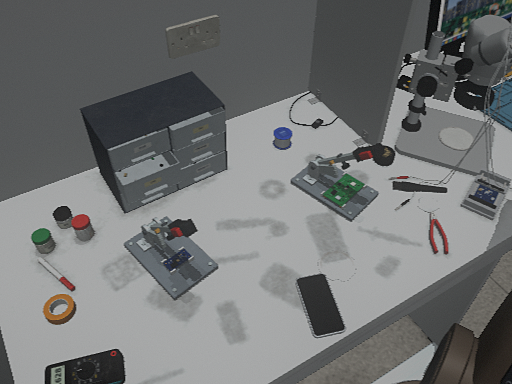

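View pics/top0.png

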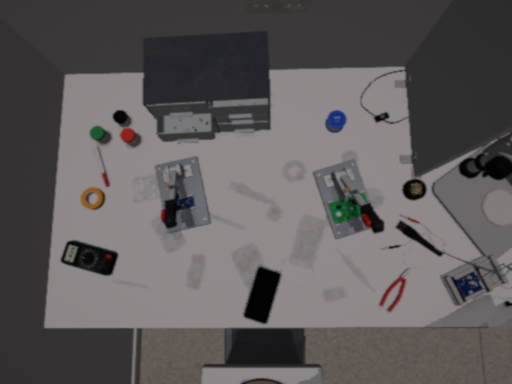

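Scene: green fixture at about (335,187) px with its grip near (370,154); in the top view the grip is near (372,216) with the red button at (366,220). The blue fixture is separate, at (182,195) in the top view.

```bash
python3 - <<'E'
from h import *
a=np.load('scene0.npy')[130:225,280:400];b=np.load('top0.npy')[150:245,300:420]
z=lambda i:cv2.resize(i,None,fx=6,fy=6,interpolation=cv2.INTER_CUBIC)[:,:,::-1]
cv2.imwrite('pics/crop_s.png',z(a));cv2.imwrite('pics/crop_t.png',z(b))
p,e=tri(*ray('scene',(366.9,153.4)),*ray('top',(366.3,219.8)));print('button',p,e)
for z_ in(0.02,):
  for uv in((315,172),(352,160),(372,229),(336,238)):print(uv,onz('top',uv,z_))
E
```

```text
button [ 0.52160273 -0.24816981  0.1853962 ] 0.0028398001564020085
(315, 172) [ 0.6720169  -0.15806015  0.02      ]
(352, 160) [ 0.70492017 -0.26285239  0.02      ]
(372, 229) [ 0.5108682  -0.30720794  0.02      ]
(336, 238) [ 0.48749657 -0.20869724  0.02      ]
```

View pics/crop_s.png

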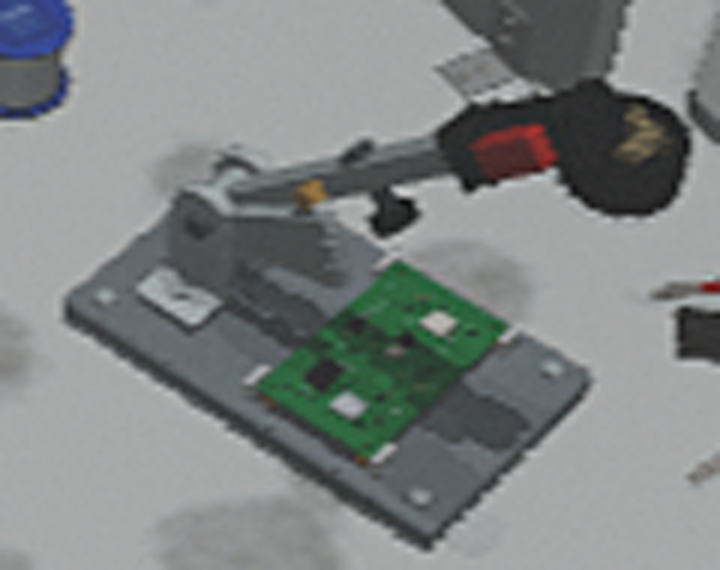

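View pics/crop_t.png

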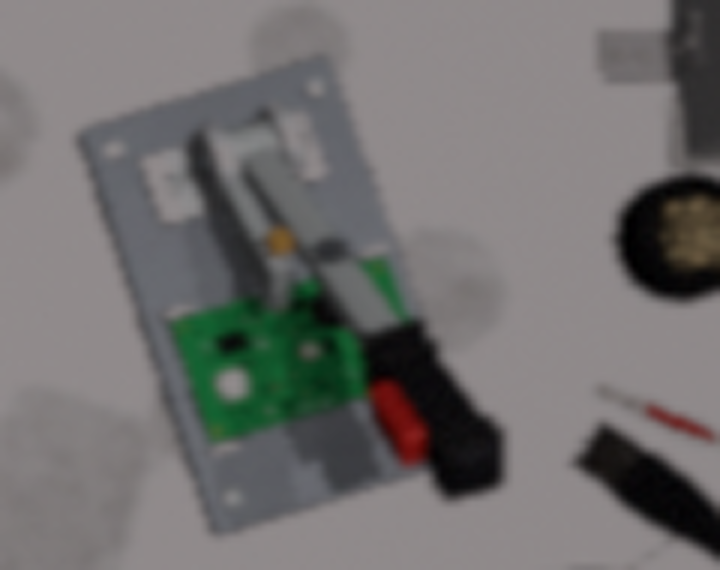

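The crops show the red button on the lever's left (+y) face, with the plate edges giving the heading (about 14° to world x). The grip centre is near (0.526, -0.264, 0.181). I'll move to a hover, turning the tool to match.

{"op": "send_rows", "data": {
  "deltas": [
    [[0,0,0.03],[0,0,0],0.0918],
    [[0.02,0.03,0.02],[0,0,-0.02],0.0918],
    [[0.035,0.035,0],[0,0,-0.02],0.0918],
    [[0.035,0.035,0],[0,0,-0.02],0.0918],
    [[0.035,0.035,0],[0,0,-0.02],0.0918],
    [[0.035,0.035,0],[0,0,-0.02],0.0918],
    [[0.035,0.035,0],[0,0,-0.02],0.0918],
    [[0.03,0.035,0],[0,0,0],0.0918],
    [[0.03,0.035,0],[0,0,0],0.0918],
    [[0,0,0],[0,0,0],0.0918]
  ]
}}

```text
clock: 1.1
position: [0.4861, -0.3002, 0.2763]
ee_rot: [-3.111, -0.409, -0.003]
force: [0.1, 0.3, 0.1]
width: 1.001
```

```bash
python3 - <<'E'
from h import *
H=onz('top',(339,172.5),.06);print('hinge',H)
c=cam('wrist');s=arm.observe();im=save('wrist','w0');np.save('w0.npy',im)
print(s['clock'],s['position'],s['ee_rot'],s['force'])
h=cv2.cvtColor(im,cv2.COLOR_RGB2HSV);m=cv2.inRange(h,(0,130,50),(8,255,255))|cv2.inRange(h,(172,130,50),(180,255,255))
k,l,st,ce=cv2.connectedComponentsWithStats(m)
for i in range(1,k):
    if st[i,4]>30:print(st[i],ce[i],onz('wrist',ce[i],.182,c))
np.save('wc.npy',np.array(c,dtype=object),allow_pickle=True)
E
```

```text
hinge [ 0.66070062 -0.21658744  0.06      ]
1.1 [ 0.48612045 -0.30024223  0.27634935] [-3.11137099 -0.40888767 -0.00339324] [0.12140318 0.33012738 0.10512444]
[199 123  14  38 365] [205.19178082 139.78082192] [ 0.52380327 -0.2443245   0.182     ]
[339 149  16  14  70] [345.95714286 155.3       ] [ 0.54312279 -0.36586305  0.182     ]
[277 242  16   6  62] [285.03225806 245.25806452] [ 0.44810944 -0.33741429  0.182     ]
[251 274  21  11  92] [259.86956522 278.35869565] [ 0.40754122 -0.32414951  0.182     ]
```

View pics/w0.png

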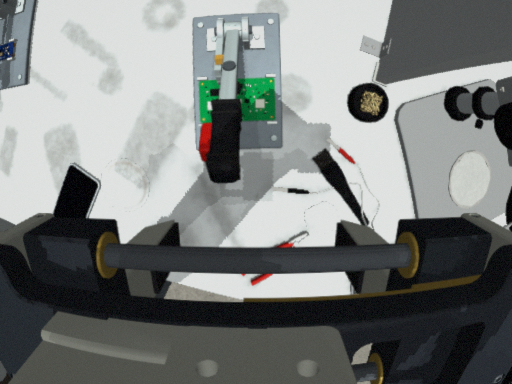

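Wrist view: the grip runs from (227,100) to (225,182), with the red button at (205,140) on its left. The plate edges run near vertical. Next I compute the grip centre and heading.

```bash
python3 - <<'E'
from h import *
c=cam('wrist');s=arm.observe()
g=onz('wrist',(225.5,140),.19,c);print('grip top c',g)
print('far/near end',onz('wrist',(227,101),.165,c),onz('wrist',(224,172),.215,c))
hg=onz('wrist',(235,27),.058,c);print('hinge',hg)
for a,b in(((193,15),(196,150)),((281,12),(283,147))):
    d=onz('wrist',a,.012,c)-onz('wrist',b,.012,c);print('edge yaw',np.degrees(np.arctan2(d[1],d[0])),np.linalg.norm(d))
d=hg-g;print('lever yaw',np.degrees(np.arctan2(d[1],d[0])),np.hypot(d[0],d[1]))
R=cv2.Rodrigues(s['ee_rot'])[0];print(R.round(3),'tooly',np.degrees(np.arctan2(R[1,1],R[0,1])))
E
```

```text
grip top c [ 0.52623267 -0.26597631  0.19      ]
far/near end [ 0.55845296 -0.25647981  0.165     ] [ 0.50503487 -0.27269622  0.215     ]
hinge [ 0.65812153 -0.22922626  0.058     ]
edge yaw 15.974445848456957 0.20128211487473913
edge yaw 15.574762718537398 0.19884961335475082
lever yaw 15.570182259501058 0.13691325010996838
[[ 0.967  0.255  0.   ]
 [ 0.255 -0.967  0.002]
 [ 0.001 -0.002 -1.   ]] tooly -75.24429634888646
```

{"op": "send_rows", "data": {
  "deltas": [
    [[0.02,0.018,0],[0,0,0.015],0.0918],
    [[0.02,0.017,0],[0,0,0],0.0918],
    [[0,0,-0.02],[0,0,0],0.0918],
    [[0,0,-0.02],[0,0,0],0.0918],
    [[0,0,-0.02],[0,0,0],0.0918],
    [[0,0,-0.02],[0,0,0],0.0918],
    [[0,0,-0.018],[0,0,0],0.0918],
    [[0,0,-0.013],[0,0,0],0.0918],
    [[0,0,0],[0,0,0],0.0918],
    [[0,0,0],[0,0,0],0.0918]
  ]
}}

```text
clock: 2.15
position: [0.5213, -0.2731, 0.166]
ee_rot: [3.114, 0.415, -0.0]
force: [-0.6, -0.1, 0.4]
width: 1.002
```

```bash
python3 - <<'E'
from h import *
s=arm.observe();print(s['clock'],s['position'],s['force'])
a=save('wrist','w1');b=get_image('top')[170:250,320:410]
b=cv2.resize(b,None,fx=4.8,fy=4.8,interpolation=cv2.INTER_CUBIC)[:,:,::-1]
cv2.imwrite('pics/c1.png',cv2.resize(np.hstack([a[:,:,::-1],b]),(800,326)))
E
```

```text
2.15 [ 0.52131663 -0.27307301  0.16604494] [-0.58544901 -0.05318433  0.44292649]
```

View pics/c1.png

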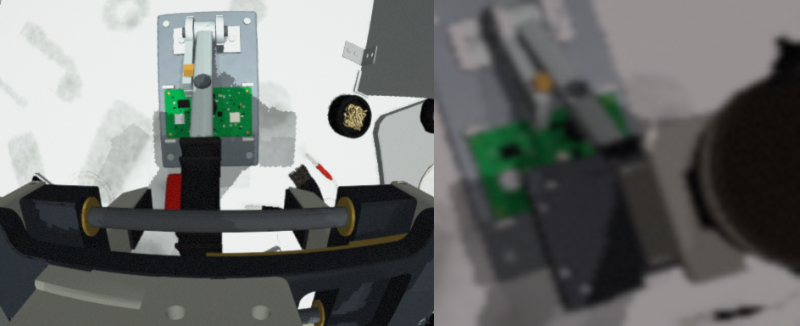

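Wrist view: the grip (x≈201) lies between the fingers but left of their midpoint (x≈219). That agrees with an 8 mm undershoot in y, so I'll correct it and squeeze.

{"op": "send_rows", "data": {
  "deltas": [
    [[0.005,0.008,-0.002],[0,0,0],0.0918],
    [[0,0,0],[0,0,0],0.0918],
    [[0,0,0],[0,0,0],0.045],
    [[0,0,0],[0,0,0],0.02],
    [[0,0,0],[0,0,0],0.015],
    [[0,0,0],[0,0,0],0.015],
    [[0,0,0],[0,0,0],0.015],
    [[0,0,0],[0,0,0],0.015],
    [[0,0,0],[0,0,0],0.015],
    [[0,0,0],[0,0,0],0.015]
  ],
  "force": 25
}}

```text
clock: 3.25
position: [0.5258, -0.263, 0.1634]
ee_rot: [-3.111, -0.417, 0.002]
force: [-3.4, 6.8, 3.0]
width: 0.354
```

{"op": "send_rows", "data": {
  "deltas": [
    [[0,0,0],[0,0,0],0.01],
    [[0,0,0],[0,0,0],0.01],
    [[0,0,0],[0,0,0],0.01],
    [[0,0,0],[0,0,0],0.01],
    [[0,0,0],[0,0,0],0.01],
    [[0,0,0],[0,0,0],0.01],
    [[0,0,0],[0,0,0],0.01],
    [[0,0,0],[0,0,0],0.01],
    [[0,0,0],[0,0,0],0.01],
    [[0,0,0],[0,0,0],0.01]
  ],
  "force": 25
}}

```text
clock: 4.25
position: [0.5249, -0.2609, 0.163]
ee_rot: [-3.108, -0.42, 0.006]
force: [-6.4, 10.6, 3.0]
width: 0.259
```

Opening is now 24 mm, so the button is in. Next is the first half of the swing along the arc.

{"op": "send_rows", "data": {
  "deltas": [
    [[-0.005,0.002,-0.005],[0,0,0],0.01],
    [[-0.0044,-0.0012,-0.0053],[0,0,0],0.01],
    [[-0.004,-0.0011,-0.0056],[0,0,0],0.01],
    [[-0.004,-0.0011,-0.0056],[0,0,0],0.01],
    [[-0.0035,-0.001,-0.0059],[0,0,0],0.01],
    [[-0.0035,-0.001,-0.0059],[0,0,0],0.01],
    [[-0.003,-0.0009,-0.0061],[0,0,0],0.01],
    [[-0.003,-0.0009,-0.0061],[0,0,0],0.01],
    [[-0.0027,-0.0008,-0.0064],[0,0,0],0.01],
    [[-0.0027,-0.0008,-0.0064],[0,0,0],0.01]
  ]
}}

```text
clock: 5.25
position: [0.49, -0.2713, 0.1047]
ee_rot: [-3.114, -0.416, 0.001]
force: [-1.9, 3.4, 2.1]
width: 0.264
```

{"op": "send_rows", "data": {
  "deltas": [
    [[-0.0022,-0.0006,-0.0066],[0,0,0],0.01],
    [[-0.0022,-0.0006,-0.0066],[0,0,0],0.01],
    [[-0.0017,-0.0005,-0.0067],[0,0,0],0.01],
    [[-0.0017,-0.0005,-0.0067],[0,0,0],0.01],
    [[-0.0012,-0.0003,-0.0068],[0,0,0],0.01],
    [[-0.0012,-0.0003,-0.0068],[0,0,0],0.01],
    [[-0.0007,-0.0002,-0.0069],[0,0,0],0.01],
    [[-0.0007,-0.0002,-0.0069],[0,0,0],0.01],
    [[-0.0002,-0.0001,-0.007],[0,0,0],0.01],
    [[-0.0002,-0.0001,-0.007],[0,0,0],0.01]
  ]
}}

```text
clock: 6.25
position: [0.4778, -0.2749, 0.0366]
ee_rot: [-3.114, -0.416, 0.002]
force: [-3.7, 2.2, 1.2]
width: 0.261
```

{"op": "send_rows", "data": {
  "deltas": [
    [[0,0,-0.002],[0,0,0],0.01],
    [[0,0,-0.002],[0,0,0],0.01],
    [[0,0,-0.002],[0,0,0],0.01],
    [[0,0,-0.002],[0,0,0],0.01],
    [[0,0,0],[0,0,0],0.01],
    [[0,0,0],[0,0,0],0.01],
    [[0,0,0],[0,0,0],0.01],
    [[0,0,0],[0,0,0],0.01],
    [[0,0,0],[0,0,0],0.01],
    [[0,0,0],[0,0,0],0.01]
  ]
}}

```text
clock: 7.25
position: [0.4791, -0.2746, 0.0312]
ee_rot: [3.113, 0.417, 0.002]
force: [-10.0, 7.0, 27.9]
width: 0.262
```

The lever is firmly at its stop (28 N upward). I'll open while holding here, then retreat upward.

{"op": "send_rows", "data": {
  "deltas": [
    [[0,0,0.003],[0,0,0],0.03],
    [[0,0,0],[0,0,0],0.05],
    [[0,0,0],[0,0,0],0.075],
    [[0,0,0],[0,0,0],0.075],
    [[0,0,0],[0,0,0],0.075],
    [[0,0,0],[0,0,0],0.075],
    [[0,0,0],[0,0,0],0.075],
    [[0,0,0],[0,0,0],0.075],
    [[0,0,0],[0,0,0],0.075],
    [[0,0,0],[0,0,0],0.075]
  ]
}}

```text
clock: 8.25
position: [0.4787, -0.2748, 0.0325]
ee_rot: [3.114, 0.416, 0.0]
force: [0.1, 0.2, 0.3]
width: 0.817
```

{"op": "send_rows", "data": {
  "deltas": [
    [[0,0,0.015],[0,0,0],0.075],
    [[0,0,0.025],[0,0,0],0.075],
    [[0,0,0.03],[0,0,0],0.075],
    [[0,0,0.03],[0,0,0],0.075],
    [[0,0,0.03],[0,0,0],0.075],
    [[-0.03,-0.03,0.02],[0,0,0],0.075],
    [[-0.03,-0.03,0],[0,0,0],0.075],
    [[-0.03,-0.03,0],[0,0,0],0.075],
    [[-0.01,-0.03,0],[0,0,0],0.075],
    [[0,0,0],[0,0,0],0.075]
  ]
}}

```text
clock: 9.25
position: [0.3754, -0.3994, 0.1826]
ee_rot: [3.113, 0.405, -0.002]
force: [0.8, 0.3, -0.0]
width: 0.818
```

```bash
python3 - <<'E'
from h import *
s=arm.observe();print(s['clock'],s['position'],s['force'],s['width'])
a=get_image('scene')[115:305,110:410];b=get_image('top')[140:250,300:420]
print(a.shape)
a=cv2.resize(a,(474,300),interpolation=cv2.INTER_CUBIC);b=cv2.resize(b,(326,300),interpolation=cv2.INTER_CUBIC)
cv2.imwrite('pics/end.png',np.hstack([a,b])[:,:,::-1])
E
```

```text
9.25 [ 0.37541707 -0.3994496   0.18261947] [ 0.84336245  0.32944988 -0.04177056] 0.8181945556987599
(190, 300, 3)
```

View pics/end.png

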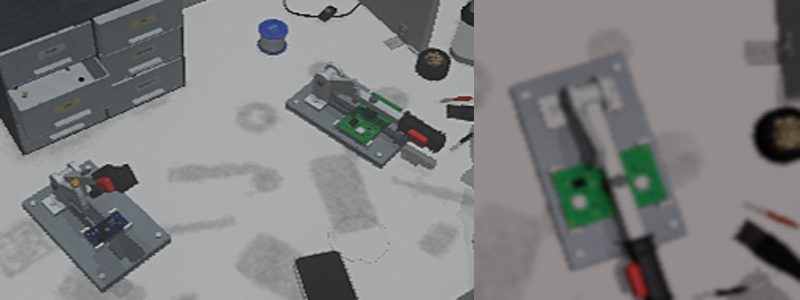

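The end view shows the green lever level over its board, with the red button proud of the grip at (635,280). The blue lever is still up and the gripper is clear, so I'm handing in.

```bash
python3 -c "
from cell import job;print(job.sign_off())"
```

```text
the job is handed in; nothing more can be done
None
```

The green-board fixture is closed: I squeezed its red button, swung the lever down to its stop, let go and backed the gripper clear. I handed in at about 9.4 s of the 40 s; the sign-off gives no verdict.

- **Button squeezed:** the fingers closed to about 24 mm on the grip before the swing and stayed there all the way down, which matches a fully pressed button.
- **Lever down:** it met its stop with about 28 N upward on the tool, and the last pictures show it level over the green board.
- **Button out again:** it stands proud of the grip in the last top view. I judged this by eye and did not measure it or test the lock.
- **Blue fixture:** its lever is still up and was never touched.
- **Robot clear:** the tool was well away from the fixture and reading under 1 N.

Two things came up on the way. The first descent stopped about 8 mm short sideways, which I corrected before closing the fingers. The grip centre was also about 4 mm off my estimate, which put about 11 N sideways on the tool until I adjusted for it.

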